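# Gauge two stray sleeves, then tip the tote so the stock runs into its spout corner

### The job

Two stray brass sleeves stand on the bench, and only one is the size kept in the blue tote: find it with the steel gauge pin, sliding the one that fits right down the pin to the base; then stand or lay that one in the tote with the three others, and put the one that does not fit in the red reject tray. After that, with the tote still sitting flat, take its rim at the corner opposite the pouring spout and lift that corner, the tote tipping on the bench about its spout end, until all four sleeves have slid down into the spout corner. Finish still holding the tote steadily tipped (around 30 degrees) with nothing but the bench and your grip carrying it, and leave everything else on the bench where it is.

Things in the scene. Friction and masses are not known exactly. Their poses are not given: they have to be found in the camera images.
- tote: Blue open plastic tote, loose, 0.25 to 0.42 kg empty: 180 mm square, its corners cut off at 45 degrees (outer faces 51 mm long, 102 mm from the centre). 68 mm high, floor 5, walls 4 mm thick. Origin: centre of its underside. Its x axis is a diagonal: -x to the pouring spout (cut corner with a wall only 38 mm high and a lip leaning out, turned roughly to the robot), +x to the corner opposite.
- tote_grip (a point): Where to take the tote: the rim of the cut corner opposite the spout, 9 mm thick (along the tote's x), 22 mm deep, 51 mm long (along its y). This point is the middle of that rim, 57 mm above the tote's underside (11 mm below the rim's top); axes as the tote's.
- tote_pivot (a point): Middle of the tote's bottom outer edge under the spout, at 102 mm from its centre, on the bench at the start: the 51 mm long edge (along the tote's y) on which it tips when the opposite corner is lifted.
- tote_spout (a point): The spout corner inside: middle of the foot of the spout wall, on the inner floor, 98 mm from the centre, 5 mm above the underside. Sleeves begin to slide on the smooth floor at about 10 to 14 degrees of tilt; those that must follow a side wall into this corner need about 25; at 30 to 35 all run down.
- sleeve_a_mid (a point): One of two stray sleeves. One has a 17.5 mm bore and slides down the gauge pin, the other a 13.5 mm bore and stops on the pin's tapered tip; either may be the one that fits. Plain brass tubes, 26 mm outside, 30 mm long, 0.07 to 0.1 kg, standing on end on the bench at the start. This point: the centre, half-way up (15 mm above the foot), z along the bore
- sleeve_b_mid (a point): The other stray sleeve on the bench, alike outside; its centre, half-way up.
- stock_1_mid (a point): One of the three sleeves already in the tote, same as the stray one that fits; centre, half-way up.
- stock_2_mid (a point): One of the three sleeves already in the tote, same as the stray one that fits; centre, half-way up.
- stock_3_mid (a point): One of the three sleeves already in the tote, same as the stray one that fits; centre, half-way up.
- gauge: Steel gauge pin standing on a dark round base, screwed down. Base 72 mm across, 12 mm high; pin 16 mm thick, standing 42 mm above the base (tip 54 mm above the bench), the last 8 mm tapering to 7 mm. Origin: centre of the base's underside; z up along the pin.
- gauge_seat (a point): Foot of the gauge pin, on its axis, on the base's top (12 mm above the bench). The foot of a sleeve that is fully down rests here, its centre 15 mm above this point; the one that does not fit stops about 36 mm higher up.
- reject: Red reject tray, fixed, 120 mm (its x) by 140 mm (its y), 25 mm high, walls and floor 4 mm. Origin: centre of its underside.
- solvent: Bystander: amber solvent bottle, 86 mm across, 190 mm tall; origin under its centre.
- jar: Bystander: small clear jar with white cap, 48 mm across, 55 mm tall; origin under its centre.
- wrench: Bystander: steel wrench lying flat along its x axis, 170 mm long; origin on the bench under its middle.
- driver: Bystander: orange-handled screwdriver lying along its x axis, 190 mm long; origin on the bench under its middle.
- tee: Bystander: brass tee fitting lying on the bench, 52 mm long along its x axis, 24 mm high; origin under its middle. Not one of the sleeves.
- vials: Bystander: white rack of small amber vials, 70 by 150 mm (its y axis is the long one), 44 mm high; origin under its centre.
- mouse: Bystander: black computer mouse, 100 by 60 mm (long along its x), 34 mm high; origin under its centre.
Mind the look-alikes: they are no part of the job. What is shaped like the part that bears sleeve_a_mid but orange is not meant.

How it is judged:
By the outcome, as a careful person would: the job done as asked, in the order asked, and still so for the second after the job is handed in, while the arm keeps its last pose, push and grip.
It also fails if it takes over 72 s, if anything falls off the work surface, if the arm or the gripper's body presses on something with over 40 N, if the wrist force passes 120 N, or if a joint passes its speed limit or range.

### The arm

A 6-joint arm with a two-finger parallel gripper is mounted at the origin on the work surface. World frame = base frame: x ahead of the robot, y to its left, z up, the work surface at z = 0. Lengths are in m, angles in rad, forces in N, time in s.
With the tool pointing down it reaches from about 0.225 to 0.725 m from the base axis. Payload 3.1 kg.
Tool frame: the origin (TCP) lies at the very end of the fingers, on their centre line; the grasp point (between the pads) lies 19 mm behind it; z points along the fingers, y is the direction in which the jaws open and shut (so a half turn about z gives the same grasp; the last joint's range is limited). The gripper opens to 85 mm and grips with 20 to 120 N. Pads are 22 mm wide; open, the fingers measure 114 mm over their backs; the gripper's body (76 mm by 85 mm) begins 54 mm behind the grasp point. The pads swing forward as they close: fully open they stand 13 mm farther back than shut.
Start: joints at [-1.351, 0.048, 0.099, 1.622, 0, 1.443], TCP at [0.179, -0.494, 0.231] pointing down, gripper open.
Joint ranges: [-2.91, 2.91], [-0.99, 1.94], [-1.21, 1.42], [-2.12, 2.29], [-1.49, 1.47], [-3.14, 3.14]. Speed limits (rad/s): [2.79, 2.79, 3.14, 3.14, 3.14, 3.14].

### API

Orientations are given as a 3x3 rotation matrix whose columns are the frame's x, y, z axes.
In Python, from bench import manip gives the robot as it stands.
- The arm moves only by the shell command python3 -m jog 'ROWS' [OPENING]. ROWS is JSON, a list of rows, each a list of 6 numbers: the shift along the tool's x, y, z in cm, then the turn, a rotation vector about the tool's x, y, z in rad. A call has 1 to 20 rows; each row is the pose to reach, as a shift and turn from the pose measured when the call began, along the tool's axes at that moment; what a row does not reach only later rows make up. A row lasts 1/12 s, in which the tool goes at most 41.7 mm and 7.16 degrees, less where a joint would pass 70% of its speed; a pose out of reach is approached as far as the arm can. A call with a gripper value outside its range is refused whole. OPENING is the opening, from 0 (shut) to 1 (fully open), set as the call begins (- or left out, the last holds). The fingers move at their own pace and stop on an object; the grip force is fixed at half the most. Time passes only in rows, so rows that repeat a pose let the fingers close. It gives the time, the measured TCP pose, the force and the opening at its end, in the units of the state.
- manip.get_obs(): the state, without advancing time (a new reading comes with each control period).
- manip.camera(name): name is "scene" or "top" or "wrist"; returns (picture, depth): 420x560x3 uint8, red, green, blue; 420x560 float32, m along the optical axis (not along the pixel's ray), 0 where there is no reading.
- manip.camera_params(name): a dict with "fx", "fy", "cx", "cy" (pixels), "R" (3x3) and "t" (3): a world point X has camera coordinates R X + t. Camera axes: x right, y down, z forward; pixel columns grow to the right and rows downward; lengths in m; the calibration is good to about 2 mm. The wrist camera is an equidistant fisheye: a pixel r from the principal point sees the ray r / f radians off the axis. A picture is of the moment at which its call begins: read the wrist's pose just before it. camera_params takes no time and is no camera call; for the wrist camera it gives the pose at the moment of the call.
- manip.hand_in(): hands the job in, once; it reports no verdict.
The state is a dict: "clock": time; "q": joint angles; "joint_vel": joint speeds; "joint_torque": joint torques, N m; "ee_pos": TCP position; "eef_rot": TCP orientation; "contact_force": force on the tool from outside, world axes, zero at the start; "moment": the same for the moment, N m; "opening": finger opening in m.
Only numpy, scipy, OpenCV 4.12 (cv2) and the standard library are available. Lean on these libraries where they do the work, as an engineer would, in place of code of your own. Each camera call takes 0.05 s, during which the arm holds its last target. There are 200 camera calls.

## Working session

There is one attempt and no reset: what is moved stays moved. The work goes in short steps, Python scripts to look and compute and a shell command to move; the robot and the scene stay as the last step left them, time stands still between calls to the robot, and variables do not carry over. Pictures are saved under pics/ and viewed, about 8 in all and at most 12, crops included, and the job is handed in when it is done.

```bash
ls; mkdir -p pics; cat > h.py <<'E'
import numpy as np, cv2
from bench import manip
def snap(name,fn=None):
    p=manip.camera_params(name); im,d=manip.camera(name)
    np.savez('last_%s.npz'%name,im=im,d=d,**{k:np.array(v) for k,v in p.items()})
    if fn: cv2.imwrite('pics/'+fn,im[:,:,::-1])
    return im,d,p
def load(name): return np.load('last_%s.npz'%name)
def px2w(L,u,v,z=None):
    "pixel->world using depth, or plane z"
    x=np.array([(u-L['cx'])/L['fx'],(v-L['cy'])/L['fy'],1.])
    R,t=L['R'],L['t']
    c=-R.T@t; r=R.T@x
    if z is None:
        return c+r*L['d'][int(round(v)),int(round(u))]
    return c+r*(z-c[2])/r[2]
def tool(dw):
    "world shift (m) -> tool cm"
    return np.round(np.array(manip.get_obs()['eef_rot']).T@np.array(dw)*100,2)
E
python3 - <<'E'
from h import *
im,d,p=snap('top','top1.png'); print(p)
im,d,p=snap('scene','scene1.png'); print(p)
o=manip.get_obs(); print(o)
E
```

```text
pics
{'fx': 407.90528817801015, 'fy': 407.90528817801015, 'cx': 276.3812271627959, 'cy': 214.84422540960932, 'R': array([[-0.02685506, -0.9992363 , -0.02838357],
       [-0.98619543,  0.03112424, -0.1626341 ],
       [ 0.16339331,  0.0236242 , -0.98627812]]), 't': array([0.03570795, 0.53307655, 0.993268  ])}
{'fx': 492.34889179037805, 'fy': 492.34889179037805, 'cx': 280.6961868358097, 'cy': 206.83603076289452, 'R': array([[ 0.85290559,  0.52143061, -0.02573283],
       [ 0.26256971, -0.47104526, -0.84212441],
       [-0.45123077,  0.71149595, -0.53866901]]), 't': array([-0.44402751, -0.0723825 ,  1.66587437])}
{'clock': 0.1, 'q': array([-1.35082026e+00,  4.86914700e-02,  9.77272565e-02,  1.62196963e+00,
       -4.22369552e-05,  1.44299580e+00]), 'joint_vel': array([-0.00026456, -0.00127524,  0.00307594,  0.00070723,  0.00073288,
        0.000768  ]), 'joint_torque': array([ 3.12865144e-03, -3.39851797e+01,  3.20935214e+01,  1.57762435e-02,
       -6.29569357e-06, -1.24095283e-06]), 'ee_pos': array([ 0.17877874, -0.49303795,  0.23021284]), 'eef_rot': array([[ 9.40132833e-01,  3.40807861e-01, -5.07638476e-04],
       [ 3.40808161e-01, -9.40130568e-01,  2.07679090e-03],
       [ 2.30540217e-04, -2.12546665e-03, -9.99997715e-01]]), 'contact_force': array([ 0.26247545, -1.48732798,  0.23582877]), 'moment': array([-0.06225649,  0.00327908,  0.05444742]), 'opening': 0.08540358573764198}
```

View pics/top1.png

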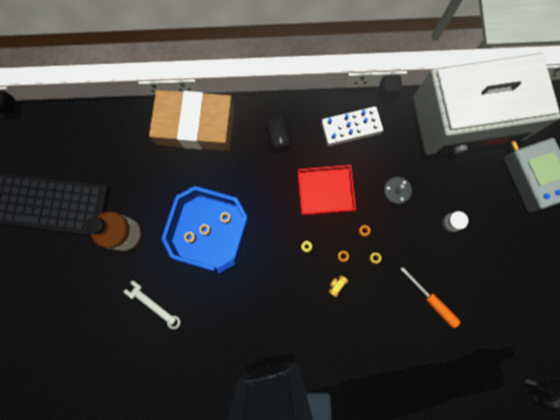

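View pics/scene1.png

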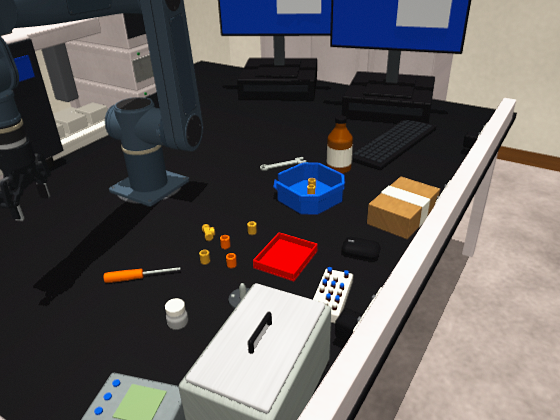

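Top view: brass sleeves at about (307,246) and (376,258). The orange look-alikes are at (343,256) and (364,230), the gauge at (398,189), the reject tray at (327,190) and the tote at (204,229), with its spout at about (226,268). I'll enlarge this.

```bash
python3 - <<'E'
from h import *
L=load('top'); im=L['im'][170:300,155:425]
im=cv2.resize(im,None,fx=2.96,fy=2.96,interpolation=cv2.INTER_CUBIC)
im=np.clip(im.astype(float)*1.4,0,255).astype(np.uint8)
cv2.imwrite('pics/crop1.png',im[:,:,::-1])
E
```

```text
(no output)
```

View pics/crop1.png

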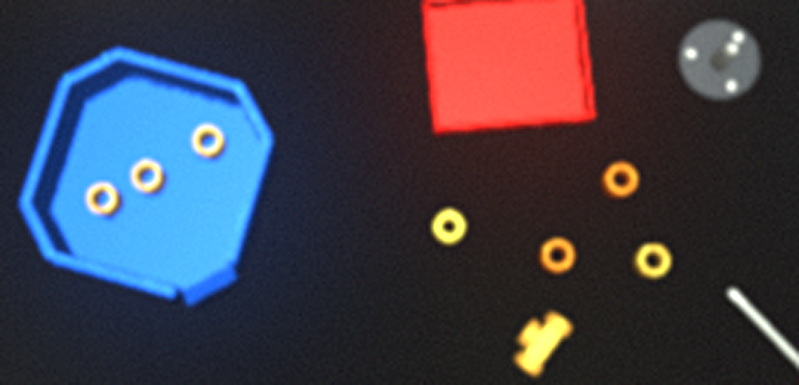

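The right sleeve, crop (653,260), has the larger bore, matching the stock. The left one, crop (449,226), is narrower. The tote's spout is at crop (210,285) and the opposite cut corner runs (65,75)-(118,47).

```bash
python3 - <<'E'
from h import *
L=load('top'); s=2.96
f=lambda u,v,z:px2w(L,155+(u+.5)/s-.5,170+(v+.5)/s-.5,z)
for n,u,v,z in [('sleeveR',653,260,.03),('sleeveL',449,226,.03),('or1',557,255,.03),('or2',620,178,.03),('gaugebase',719.5,60,.012),('st1',102,198,.035),('st2',147,175,.035),('st3',208,140,.035),
 ('cutA',65,75,.068),('cutB',118,47,.068),('r1',240,82,.068),('r2',272,138,.068),('l1',22,203,.068),('l2',50,260,.068),('tee',543,343,.02),
 ('rej1',425,0,.025),('rej2',580,0,.025),('rej3',595,119,.025),('rej4',435,132,.025),('wr',733,292,.005),
 ]: print(n,f(u,v,z).round(4))
a,b=f(65,75,.068),f(118,47,.068); print((a+b)/2, np.linalg.norm(a-b))
p=[f(*q,.068) for q in [(65,75),(118,47),(240,82),(272,138),(22,203),(50,260)]]
print('c', ((p[2]+p[3]+p[4]+p[5])/4).round(4))
print('depthchk',px2w(L,155+653/s+4,170+260/s), px2w(L,400,187), px2w(L,200,240))
E
```

```text
sleeveR [ 0.4196 -0.2256  0.03  ]
sleeveL [ 0.4536 -0.0535  0.03  ]
or1 [ 0.4261 -0.1445  0.03  ]
or2 [ 0.4906 -0.202   0.03  ]
gaugebase [ 0.5954 -0.2997  0.012 ]
st1 [0.4861 0.2452 0.035 ]
st2 [0.505  0.2061 0.035 ]
st3 [0.5341 0.1529 0.035 ]
cutA [0.5886 0.2698 0.068 ]
cutB [0.6115 0.2245 0.068 ]
r1 [0.5776 0.1203 0.068 ]
r2 [0.5286 0.0938 0.068 ]
l1 [0.4801 0.3046 0.068 ]
l2 [0.4318 0.2802 0.068 ]
tee [ 0.3524 -0.13    0.02  ]
rej1 [ 0.6558 -0.0403  0.025 ]
rej2 [ 0.6511 -0.1775  0.025 ]
rej3 [ 0.5436 -0.1845  0.025 ]
rej4 [ 0.5365 -0.0448  0.025 ]
wr [ 0.3914 -0.2978  0.005 ]
[0.60004733 0.24712038 0.068     ] 0.050758985080823056
c [0.5045 0.1997 0.068 ]
depthchk [ 0.41846947 -0.23650243  0.02920266] [ 0.59470641 -0.29549744  0.04931815] [0.47993766 0.22399172 0.00312227]
```

```bash
cat >> h.py <<'E'
def wpx(L,u,v,z):
    "wrist fisheye pixel -> world on plane z"
    a=np.array([(u-L['cx'])/L['fx'],(v-L['cy'])/L['fy']]); r=np.hypot(*a)
    x=np.array([*(a/r*np.sin(r)),np.cos(r)]) if r>0 else np.array([0,0,1.])
    R,t=L['R'],L['t']; c=-R.T@t; d=R.T@x
    return c+d*(z-c[2])/d[2]
def to(p,psi=None):
    "TCP target -> tool cm shift, and turn about tool z (rad) so that tool y points to world angle psi"
    o=manip.get_obs(); R=np.array(o['eef_rot'])
    print('shift',tool(np.array(p)-o['ee_pos']))
    ez=np.array([0,0,-1.]); 
    if psi is None: psi=np.arctan2(R[1,1],R[0,1])
    y=np.array([np.cos(psi),np.sin(psi),0]); T=np.c_[np.cross(y,ez),y,ez]
    from scipy.spatial.transform import Rotation as Ro
    print('turn',Ro.from_matrix(R.T@T).as_rotvec().round(3))
E
python3 -c "
from h import *
to([.4196,-.2256,.11])"
```

```text
shift [ 31.75 -16.91  12.06]
turn [-0.002 -0.    -0.   ]
```

```bash
python3 -m jog '[[31.75,-16.9,12.05,0,0,0],[31.75,-16.9,12.05,0,0,0],[31.75,-16.9,12.05,0,0,0],[31.75,-16.9,12.05,0,0,0],[31.75,-16.9,12.05,0,0,0],[31.75,-16.9,12.05,0,0,0],[31.75,-16.9,12.05,0,0,0],[31.75,-16.9,12.05,0,0,0],[31.75,-16.9,12.05,0,0,0],[31.75,-16.9,12.05,0,0,0],[31.75,-16.9,12.05,0,0,0],[31.75,-16.9,12.05,0,0,0]]' 0.6
python3 - <<'E'
from h import *
im,d,p=snap('wrist'); print(p)
cv2.imwrite('pics/w1.png',cv2.resize(np.clip(im.astype(float)*1.3,0,255).astype(np.uint8)[:,:,::-1],(784,588)))
E
```

```text
clock: 1.1
ee_pos: [0.4192, -0.2254, 0.1097]
eef_rot: [[0.94, 0.342, -0.002], [0.342, -0.94, 0.002], [-0.001, -0.003, -1.0]]
contact_force: [-0.4, 0.4, 0.3]
opening: 0.0511
{'fx': 325.19226210127806, 'fy': 325.19226210127806, 'cx': 277.35802046340103, 'cy': 209.5199791520097, 'R': array([[ 0.34242867, -0.93954032, -0.00256954],
       [-0.89488288, -0.32698337,  0.30375402],
       [-0.28622934, -0.10171465, -0.95274703]]), 't': array([-0.35374791,  0.29951677,  0.36084843])}
```

View pics/w1.png

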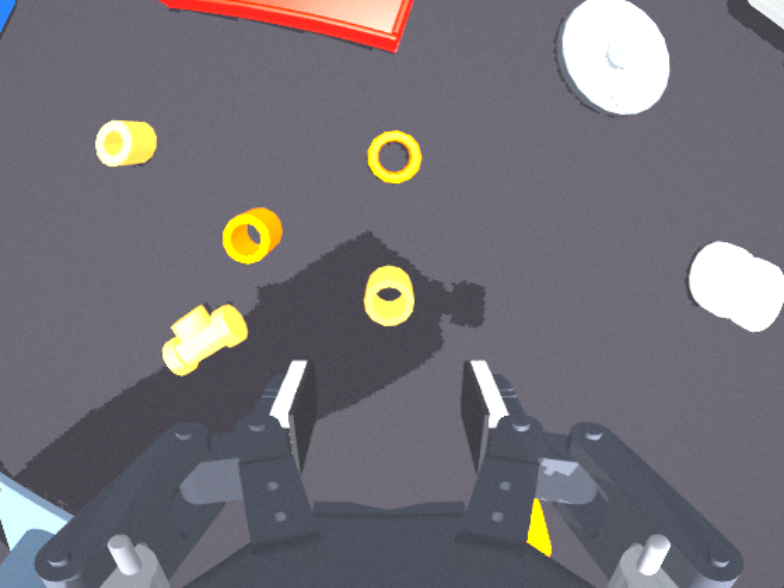

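Wrist view: the wide-bore sleeve's top ring is centred at about (389,300) in the enlarged picture, between the fingers' planes. The orange tubes are at (250,240) and (394,157).

```bash
python3 - <<'E'
from h import *
L=load('wrist')
g=lambda u,v,z:wpx(L,(u+.5)/1.4-.5,(v+.5)/1.4-.5,z).round(4)
print('R',g(389,300,.03)); print('L',g(113,143,.03)); print('gaugebase',g(615,55,.012))
print('or1',g(246,240,.03))
p=g(389,300,.03); to([p[0],p[1],.004])
E
```

```text
R [ 0.4226 -0.2228  0.03  ]
L [ 0.4551 -0.0511  0.03  ]
gaugebase [ 0.5956 -0.2944  0.012 ]
or1 [ 0.4278 -0.143   0.03  ]
shift [ 0.44 -0.2  10.63]
turn [-0.002  0.     0.   ]
```

```bash
python3 -m jog '[[0.3,-0.15,4,0,0,0],[0.3,-0.15,8,0,0,0],[0.3,-0.15,10.4,0,0,0],[0.3,-0.15,10.65,0,0,0],[0.3,-0.15,10.65,0,0,0]]' 0.6 && python3 -m jog '[[0,0,0,0,0,0],[0,0,0,0,0,0],[0,0,0,0,0,0],[0,0,0,0,0,0],[0,0,0,0,0,0],[0,0,0,0,0,0]]' 0.15 && python3 -m jog '[[0,0,-4,0,0,0],[0,0,-8,0,0,0],[0,0,-8,0,0,0]]'
python3 - <<'E'
from h import *
im,d,p=snap('wrist')
cv2.imwrite('pics/w2.png',cv2.resize(np.clip(im.astype(float)*1.2,0,255).astype(np.uint8)[:,:,::-1],(784,588)))
E
```

```text
clock: 1.57
ee_pos: [0.4194, -0.2241, 0.0027]
eef_rot: [[0.941, 0.338, -0.004], [0.338, -0.941, 0.003], [-0.003, -0.005, -1.0]]
contact_force: [-0.2, 1.3, 0.5]
opening: 0.0515
clock: 2.07
ee_pos: [0.4213, -0.2261, 0.0056]
eef_rot: [[0.941, 0.338, -0.0], [0.338, -0.941, -0.001], [-0.0, 0.001, -1.0]]
contact_force: [-1.7, -0.5, 7.1]
opening: 0.0228
clock: 2.32
ee_pos: [0.4263, -0.2294, 0.0948]
eef_rot: [[0.941, 0.338, 0.013], [0.338, -0.941, -0.01], [0.008, 0.014, -1.0]]
contact_force: [2.2, -1.2, 0.9]
opening: 0.0228
```

View pics/w2.png

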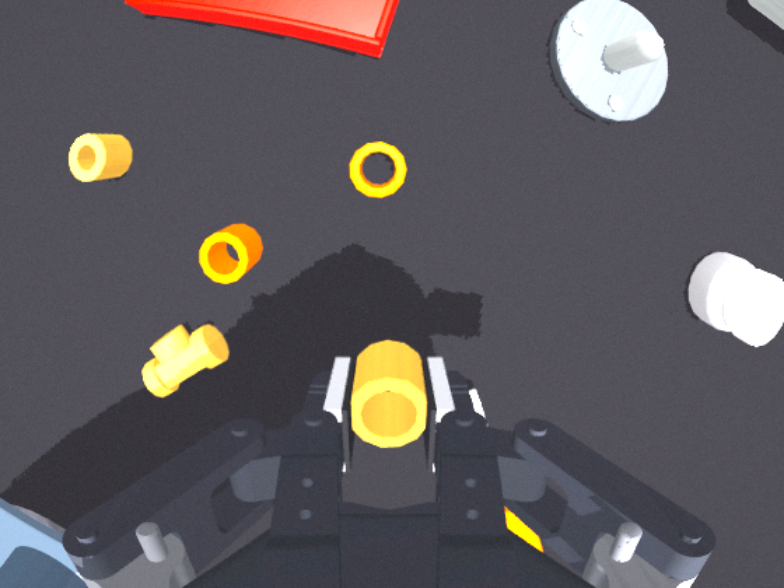

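Held: the sleeve is between the pads with its ring top at (389,412). The gauge pin is at about (610,60). I'll move short of the gauge to look from close by.

```bash
python3 -c "
from h import *
L=load('wrist')
g=lambda u,v,z:wpx(L,(u+.5)/1.4-.5,(v+.5)/1.4-.5,z).round(4)
o=manip.get_obs(); print(o['ee_pos'],g(389,412,o['ee_pos'][2]+.0245), g(650,47,.054),g(610,60,.012))
to([.539,-.3173,.10])"
```

```text
[ 0.42533364 -0.22873449  0.09191231] [ 0.4267 -0.2277  0.1164] [ 0.5931 -0.2932  0.054 ] [ 0.5943 -0.2936  0.012 ]
shift [ 7.71 12.19 -0.62]
turn [ 0.011 -0.007  0.   ]
```

```bash
python3 -m jog '[[3.8,6.1,-0.6,0.011,-0.007,0],[7.7,12.2,-0.6,0.011,-0.007,0],[7.7,12.2,-0.6,0.011,-0.007,0],[7.7,12.2,-0.6,0.011,-0.007,0],[7.7,12.2,-0.6,0.011,-0.007,0],[7.7,12.2,-0.6,0.011,-0.007,0],[7.7,12.2,-0.6,0.011,-0.007,0]]'
python3 - <<'E'
from h import *
im,d,p=snap('wrist')
c=im[70:370,180:380]
cv2.imwrite('pics/w3.png',cv2.resize(c[:,:,::-1],None,fx=2,fy=2,interpolation=cv2.INTER_CUBIC))
print(manip.get_obs()['ee_pos'])
E
```

```text
clock: 2.95
ee_pos: [0.5381, -0.3166, 0.0986]
eef_rot: [[0.941, 0.338, -0.003], [0.338, -0.941, 0.002], [-0.002, -0.002, -1.0]]
contact_force: [0.2, -0.7, -0.3]
opening: 0.0228
[ 0.53794403 -0.3164854   0.09910469]
```

View pics/w3.png

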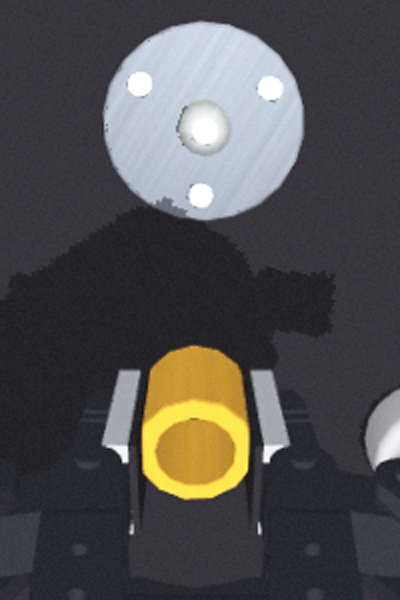

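Crop: base centre (204,121), pin tip (204,128), sleeve top ring centre (195,450).

```bash
python3 - <<'E'
from h import *
L=load('wrist')
g=lambda u,v,z:wpx(L,180+(u+.5)/2-.5,70+(v+.5)/2-.5,z)
o=manip.get_obs(); z=o['ee_pos'][2]
b=g(204,121,.012); t=g(204,128,.054); s=g(195,450,z+.0245)
print(b.round(4),t.round(4),s.round(4),(s-o['ee_pos']).round(4))
# ring edges & depth-independent check: ring width
print((g(142,450,z+.0245)-g(249,450,z+.0245)).round(4), np.linalg.norm(g(142,450,z+.0245)-g(249,450,z+.0245)), np.linalg.norm(g(104,121,.012)-g(304,121,.012)))
c=(b+t)/2; print('move',tool([c[0]-s[0],c[1]-s[1],0]), 'tcp->pin',tool([c[0]-o['ee_pos'][0],c[1]-o['ee_pos'][1],0]))
E
```

```text
[ 0.5982 -0.2966  0.012 ] [ 0.5987 -0.2959  0.054 ] [ 0.5405 -0.3144  0.1236] [0.0025 0.0021 0.0245]
[-0.0077  0.0214  0.    ] 0.02271582691751015 0.07034633151456803
move [ 6.07  0.26 -0.01] tcp->pin [ 6.38  0.15 -0.01]
```

```bash
python3 - <<'E'
from h import *
L=load('wrist'); R,t=L['R'],L['t']; print('cam',-R.T@t)
def gd(u,v):
    u=180+(u+.5)/2-.5; v=70+(v+.5)/2-.5
    a=np.array([(u-L['cx'])/L['fx'],(v-L['cy'])/L['fy']]); r=np.hypot(*a)
    x=np.array([*(a/r*np.sin(r)),np.cos(r)])
    d=L['d'][int(round(v)),int(round(u))]
    return (R.T@(x*d/x[2]-t)).round(4)
for q in [(148,450),(243,450),(195,490),(195,408),(204,128),(160,121),(250,121),(204,60),(40,60),(130,390)]: print(q,gd(*q))
E
```

```text
cam [ 0.61147669 -0.28912442  0.24078278]
(148, 450) [ 0.5368 -0.305   0.1233]
(243, 450) [ 0.5431 -0.3243  0.1223]
(195, 490) [ 0.53   -0.3181  0.1229]
(195, 408) [ 0.5499 -0.311   0.1231]
(204, 128) [ 0.5987 -0.296   0.053 ]
(160, 121) [ 0.593  -0.2821  0.0115]
(250, 121) [ 0.6037 -0.3119  0.0107]
(204, 60) [ 0.6184 -0.2893  0.0119]
(40, 60) [ 5.997e-01 -2.316e-01 -5.000e-04]
(130, 390) [ 0.544  -0.2978  0.1132]
```

```bash
python3 -m jog '[[3,0.15,0,0,0,0],[6.05,0.25,0,0,0,0],[6.05,0.25,0,0,0,0],[6.05,0.25,0,0,0,0],[6.05,0.25,0,0,0,0],[6.05,0.25,2,0,0,0],[6.05,0.25,3.5,0,0,0],[6.05,0.25,4,0,0,0],[6.05,0.25,4.5,0,0,0],[6.05,0.25,5,0,0,0],[6.05,0.25,5.4,0,0,0],[6.05,0.25,5.4,0,0,0]]'
```

```text
clock: 4.0
ee_pos: [0.5966, -0.2984, 0.0453]
eef_rot: [[0.941, 0.338, 0.0], [0.338, -0.941, 0.001], [0.001, -0.001, -1.0]]
contact_force: [3.5, 0.1, -1.0]
opening: 0.0227
```

```bash
python3 -m jog '[[0.05,0,0.6,0,0,0],[0.05,0,1.2,0,0,0],[0.05,0,1.8,0,0,0],[0.05,0,2.3,0,0,0],[0.05,0,2.6,0,0,0],[0.05,0,2.6,0,0,0]]'
```

```text
clock: 4.5
ee_pos: [0.5967, -0.2983, 0.0183]
eef_rot: [[0.941, 0.338, -0.0], [0.338, -0.941, 0.001], [-0.0, -0.001, -1.0]]
contact_force: [0.2, -0.9, -0.9]
opening: 0.0227
```

```bash
python3 -m jog '[[0,0,0.1,0,0,0],[0,0,0.2,0,0,0],[0,0,0.2,0,0,0]]' && python3 -m jog '[[0,0,0,0,0,0],[0,0,0,0,0,0],[0,0,0,0,0,0],[0,0,0,0,0,0]]' 0.5
cat >> h.py <<'E'
def wd(L,u,v):
    R,t=L['R'],L['t']
    a=np.array([(u-L['cx'])/L['fx'],(v-L['cy'])/L['fy']]); r=np.hypot(*a)
    x=np.array([*(a/r*np.sin(r)),np.cos(r)]); d=L['d'][int(round(v)),int(round(u))]
    return (R.T@(x*d/x[2]-t)).round(4)
E
python3 - <<'E'
from h import *
im,d,p=snap('wrist'); L=load('wrist')
for q in [(148,450),(243,450),(195,490),(195,408),(195,450)]:
    u,v=180+q[0]/2,70+q[1]/2; print(q,wd(L,u,v),im[int(v),int(u)])
E
```

```text
clock: 4.75
ee_pos: [0.597, -0.2985, 0.0177]
eef_rot: [[0.941, 0.338, 0.0], [0.338, -0.941, 0.0], [0.0, -0.0, -1.0]]
contact_force: [-0.1, 1.0, 3.7]
opening: 0.0227
clock: 5.08
ee_pos: [0.5967, -0.2985, 0.0173]
eef_rot: [[0.941, 0.338, -0.0], [0.338, -0.941, 0.001], [-0.0, -0.001, -1.0]]
contact_force: [-0.4, -1.1, -0.2]
opening: 0.043
(148, 450) [ 0.5949 -0.2871  0.0413] [254 232  77]
(243, 450) [ 0.6018 -0.3062  0.0413] [253 233  82]
(195, 490) [ 0.5977 -0.2967  0.055 ] [238 240 239]
(195, 408) [ 0.6084 -0.2929  0.0418] [254 234  80]
(195, 450) [ 0.6033 -0.2947  0.0495] [192 195 195]
```

The sleeve top reads 0.0415 m (expected 0.042), so it is fully down on the base and this one fits. Now I'll regrip and lift it off.

```bash
python3 -m jog '[[0,0,0,0,0,0],[0,0,0,0,0,0],[0,0,0,0,0,0],[0,0,0,0,0,0],[0,0,0,0,0,0],[0,0,0,0,0,0]]' 0.15 && python3 -m jog '[[0,0,-1,0,0,0],[0,0,-2.5,0,0,0],[0,0,-4.5,0,0,0],[0,0,-7,0,0,0],[0,0,-10,0,0,0],[0,0,-10,0,0,0],[0,0,-10,0,0,0]]' && python3 -c "
from h import *
to([.46,.177,.117],-0.98)"
```

```text
clock: 5.63
ee_pos: [0.5966, -0.2984, 0.0171]
eef_rot: [[0.941, 0.338, -0.0], [0.338, -0.941, 0.001], [-0.0, -0.001, -1.0]]
contact_force: [-0.5, -0.3, -0.4]
opening: 0.0227
clock: 6.22
ee_pos: [0.5984, -0.2995, 0.1211]
eef_rot: [[0.941, 0.338, 0.005], [0.338, -0.941, -0.003], [0.004, 0.004, -1.0]]
contact_force: [-0.2, -0.4, -1.0]
opening: 0.0225
shift [  3.09 -49.53   0.21]
turn [ 0.005 -0.003 -0.246]
```

```bash
python3 -m jog '[[0.8,-12.5,0.2,0.005,-0.003,-0.06],[1.5,-25,0.2,0.005,-0.003,-0.12],[1.5,-25,0.2,0.005,-0.003,-0.12],[1.5,-25,0.2,0.005,-0.003,-0.12],[1.5,-25,0.2,0.005,-0.003,-0.12],[1.5,-25,0.2,0.005,-0.003,-0.12],[3.1,-49.5,0.2,0.005,-0.003,-0.246],[3.1,-49.5,0.2,0.005,-0.003,-0.246],[3.1,-49.5,0.2,0.005,-0.003,-0.246],[3.1,-49.5,0.2,0.005,-0.003,-0.246],[3.1,-49.5,0.2,0.005,-0.003,-0.246],[3.1,-49.5,0.2,0.005,-0.003,-0.246],[3.1,-49.5,0.2,0.005,-0.003,-0.246],[3.1,-49.5,0.2,0.005,-0.003,-0.246],[3.1,-49.5,0.2,0.005,-0.003,-0.246],[3.1,-49.5,0.2,0.005,-0.003,-0.246]]'
python3 - <<'E'
from h import *
im,d,p=snap('wrist'); print(manip.get_obs()['ee_pos'],manip.get_obs()['q'].round(2))
cv2.imwrite('pics/w4.png',cv2.resize(im[:,:,::-1],(784,588)))
E
```

```text
clock: 7.55
ee_pos: [0.46, 0.1756, 0.1163]
eef_rot: [[0.831, 0.556, -0.001], [0.556, -0.831, -0.001], [-0.001, -0.0, -1.0]]
contact_force: [-0.8, 0.1, -0.5]
opening: 0.0226
[0.46029143 0.17539741 0.11655555] [ 0.23 -0.03 -0.21  1.39 -0.    2.78]
```

View pics/w4.png

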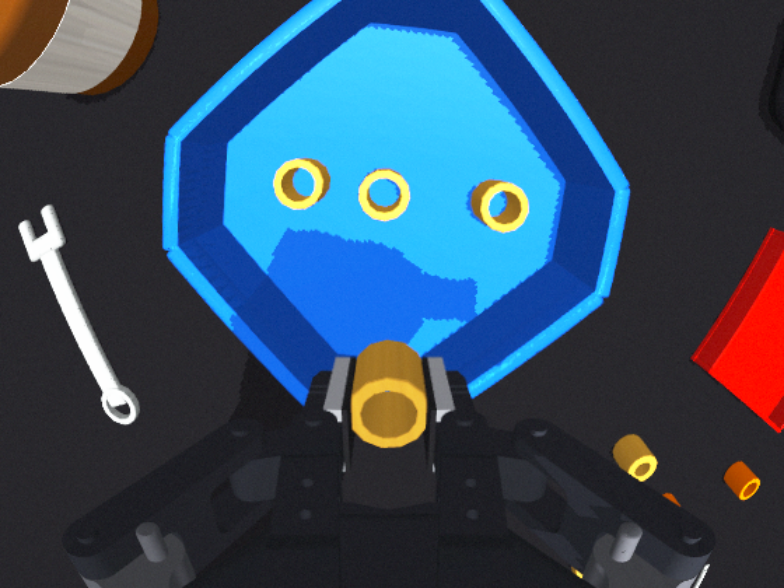

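Wrist view: three stock sleeves stand at (300,184), (384,194) and (503,206). The tote's left cut corner runs (168,136)-(166,248) and the right one (627,185)-(605,295). The sleeve is held over the spout half.

```bash
python3 - <<'E'
from h import *
L=load('wrist')
g=lambda u,v,z:wpx(L,(u+.5)/1.4-.5,(v+.5)/1.4-.5,z)
a,b,c,d=g(168,136,.068),g(166,248,.068),g(627,185,.068),g(605,295,.068)
C=(a+b+c+d)/4; y=(a+b)/2-(c+d)/2; print(np.linalg.norm(y)); y/=np.linalg.norm(y); x=np.array([y[1],-y[0],0])
print('C',C.round(4),'x',x.round(4),np.degrees(np.arctan2(x[1],x[0])))
for q in [(300,184),(384,194),(503,206)]:
    w=g(*q,.035)-C; print((w@x).round(4),(w@y).round(4))
p=manip.get_obs()['ee_pos']-C; print('tcp in tote',(p@x).round(4),(p@y).round(4), np.linalg.norm(a-b),np.linalg.norm(c-d))
t=C-.052*x; to([t[0],t[1],.0125])
E
```

```text
0.20763114912591013
C [0.5062 0.2046 0.068 ] x [0.8856 0.4645 0.    ] 27.674989223223218
0.0045 0.0471
0.0033 0.0053
0.0047 -0.0545
tcp in tote -0.0542 -0.0046 0.05152853152502841 0.05298769644192244
shift [ 0.28 -0.43 10.41]
turn [-0.     0.001  0.   ]
```

```bash
python3 -m jog '[[0.2,-0.3,2.5,0,0,0],[0.2,-0.3,5.5,0,0,0],[0.2,-0.3,8,0,0,0],[0.2,-0.3,9.5,0,0,0],[0.2,-0.3,10.2,0,0,0],[0.2,-0.3,10.45,0,0,0],[0.2,-0.3,10.55,0,0,0],[0.2,-0.3,10.55,0,0,0]]'
```

```text
clock: 8.27
ee_pos: [0.4614, 0.1787, 0.0122]
eef_rot: [[0.832, 0.555, 0.001], [0.555, -0.832, 0.0], [0.001, 0.001, -1.0]]
contact_force: [-0.2, 0.5, -0.4]
opening: 0.0228
```

```bash
python3 -m jog '[[0,0,0.1,0,0,0],[0,0,0.15,0,0,0]]' && python3 -m jog '[[0,0,0,0,0,0],[0,0,0,0,0,0],[0,0,0,0,0,0],[0,0,0,0,0,0],[0,0,-1,0,0,0],[0,0,-3,0,0,0],[0,0,-7,0,0,0],[0,0,-11,0,0,0],[0,0,-11,0,0,0],[0,0,-11,0,0,0]]' 0.5
python3 - <<'E'
from h import *
to([.4545,-.0525,.11])
im,d,p=snap('wrist')
cv2.imwrite('pics/w5.png',cv2.resize(im[:,:,::-1],(784,588)))
E
```

```text
clock: 8.43
ee_pos: [0.4631, 0.1789, 0.0123]
eef_rot: [[0.832, 0.554, 0.004], [0.554, -0.832, 0.001], [0.004, 0.002, -1.0]]
contact_force: [0.2, 0.8, -1.2]
opening: 0.0232
clock: 9.27
ee_pos: [0.4655, 0.1796, 0.127]
eef_rot: [[0.832, 0.554, 0.013], [0.554, -0.832, 0.003], [0.012, 0.005, -1.0]]
contact_force: [0.2, -0.4, -1.1]
opening: 0.0426
shift [-13.8   18.7    1.62]
turn [ 0.005 -0.012  0.   ]
```

View pics/w5.png

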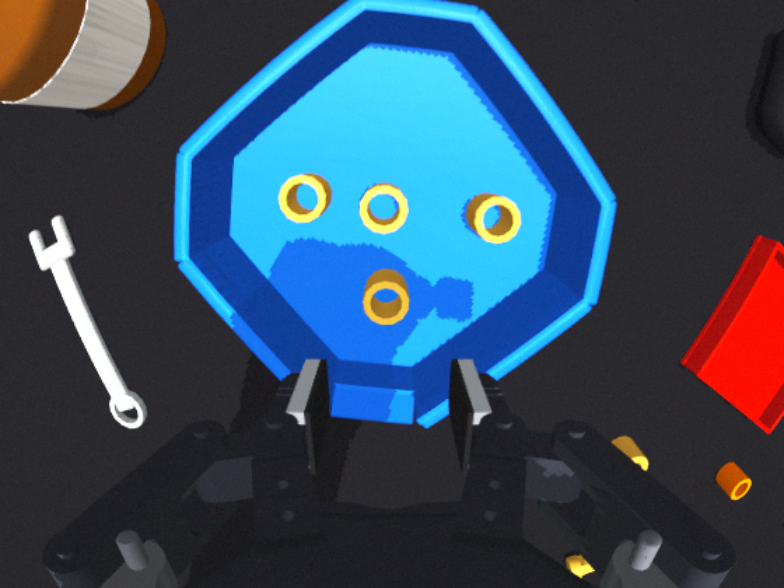

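The sleeve stands in the tote at (386,300), and the far cut rim runs (365,2)-(480,12). Next, the other sleeve.

```bash
python3 -m jog '[[-4.5,6.2,1.6,0.005,-0.012,0],[-9,12.5,1.6,0.005,-0.012,0],[-13.8,18.7,1.6,0.005,-0.012,0],[-13.8,18.7,1.6,0.005,-0.012,0],[-13.8,18.7,1.6,0.005,-0.012,0],[-13.8,18.7,1.6,0.005,-0.012,0],[-13.8,18.7,1.6,0.005,-0.012,0],[-13.8,18.7,1.6,0.005,-0.012,0],[-13.8,18.7,1.6,0.005,-0.012,0],[-13.8,18.7,1.6,0.005,-0.012,0]]' 0.6
python3 - <<'E'
from h import *
L0=load('wrist')
g=lambda u,v,z:wpx(L0,(u+.5)/1.4-.5,(v+.5)/1.4-.5,z)
a,b=g(365,2,.068),g(480,12,.068); m=(a+b)/2; e=a-b
print('farrim',a,b,m,np.linalg.norm(e),np.degrees(np.arctan2(-e[0],e[1])))
l1,l2,r1,r2=g(182,153,.068),g(178,260,.068),g(613,205,.068),g(592,304,.068)
y=(l1+l2-r1-r2)/2; print('C',(l1+l2+r1+r2)/4, np.linalg.norm(y),np.degrees(np.arctan2(-y[0],y[1])))
im,d,p=snap('wrist'); L=load('wrist')
hsv=cv2.cvtColor(im,cv2.COLOR_RGB2HSV); 
m=cv2.inRange(hsv,(18,110,90),(35,255,255)); m[260:]=0
n,lab,st,ce=cv2.connectedComponentsWithStats(m)
for i in range(1,n):
    if st[i,4]>60: print(st[i],ce[i].round(1), wpx(L,*ce[i],.03).round(4))
print(manip.get_obs()['ee_pos'])
E
```

```text
clock: 10.15
ee_pos: [0.4521, -0.0517, 0.1071]
eef_rot: [[0.831, 0.556, -0.006], [0.556, -0.831, 0.0], [-0.005, -0.004, -1.0]]
contact_force: [0.1, 1.1, 0.2]
opening: 0.0516
farrim [0.58359961 0.27181655 0.068     ] [0.6092533  0.22748835 0.068     ] [0.59642646 0.24965245 0.068     ] 0.05121621902822426 30.058897236317275
C [0.50520204 0.20364321 0.068     ] 0.20634322677612776 27.137304291367503
[   1    0   73   20 1021] [33.7  7.1] [0.4922 0.218  0.03  ]
[107   0  21   5  71] [117.5   1.5] [0.5254 0.1381 0.03  ]
[  31   38   42   32 1078] [50.8 53.6] [0.4661 0.1732 0.03  ]
[ 262  189   37   44 1216] [280.  211.2] [ 0.4584 -0.0481  0.03  ]
[ 0.45236886 -0.05161359  0.10735682]
```

```bash
python3 -m jog '[[0.35,0.1,4,-0.002,0.005,0],[0.35,0.1,8,-0.002,0.005,0],[0.35,0.1,10.1,-0.002,0.005,0],[0.35,0.1,10.3,-0.002,0.005,0],[0.35,0.1,10.3,-0.002,0.005,0],[0.35,0.1,10.3,-0.002,0.005,0]]' && python3 -m jog '[[0,0,0,0,0,0],[0,0,0,0,0,0],[0,0,0,0,0,0],[0,0,0,0,0,0],[0,0,0,0,0,0],[0,0,0,0,0,0]]' 0.15 && python3 -m jog '[[0,0,-2,0,0,0],[0,0,-6,0,0,0],[0,0,-10,0,0,0],[0,0,-10,0,0,0],[0,0,-10,0,0,0],[0,0,-10,0,0,0]]' && python3 -c "
from h import *
to([.595,-.11,.10])"
```

```text
clock: 10.7
ee_pos: [0.4564, -0.0501, 0.0057]
eef_rot: [[0.83, 0.557, 0.001], [0.557, -0.83, 0.0], [0.002, 0.0, -1.0]]
contact_force: [1.0, -1.4, 0.7]
opening: 0.0516
clock: 11.2
ee_pos: [0.4591, -0.0506, 0.0087]
eef_rot: [[0.83, 0.557, 0.007], [0.557, -0.83, -0.0], [0.006, 0.004, -1.0]]
contact_force: [-0.5, 0.3, 6.0]
opening: 0.0234
clock: 11.7
ee_pos: [0.4586, -0.0507, 0.1091]
eef_rot: [[0.83, 0.557, 0.008], [0.557, -0.83, -0.001], [0.007, 0.005, -1.0]]
contact_force: [-0.4, 0.9, -1.5]
opening: 0.023
shift [ 8.02 12.52  1.02]
turn [ 0.005 -0.007  0.   ]
```

```bash
python3 -m jog '[[4,6.2,1,0.005,-0.007,0],[8,12.5,1,0.005,-0.007,0],[8,12.5,1,0.005,-0.007,0],[8,12.5,1,0.005,-0.007,0],[8,12.5,1,0.005,-0.007,0],[8,12.5,1,0.005,-0.007,0],[8,12.5,4,0.005,-0.007,0],[8,12.5,7,0.005,-0.007,0],[8,12.5,8.8,0.005,-0.007,0],[8,12.5,9.2,0.005,-0.007,0],[8,12.5,9.4,0.005,-0.007,0],[8,12.5,9.4,0.005,-0.007,0]]'
```

```text
clock: 12.7
ee_pos: [0.5946, -0.1095, 0.0163]
eef_rot: [[0.83, 0.557, -0.001], [0.557, -0.83, -0.0], [-0.001, -0.001, -1.0]]
contact_force: [-0.5, 0.2, -0.2]
opening: 0.0226
```

```bash
python3 -m jog '[[0,0,0.15,0,0,0],[0,0,0.3,0,0,0],[0,0,0.3,0,0,0]]' && python3 -m jog '[[0,0,0,0,0,0],[0,0,0,0,0,0],[0,0,0,0,0,0],[0,0,0,0,0,0],[0,0,-1,0,0,0],[0,0,-3,0,0,0],[0,0,-7,0,0,0],[0,0,-11,0,0,0],[0,0,-12,0,0,0],[0,0,-12,0,0,0]]' 0.5
python3 - <<'E'
from h import *
to([.585,.244,.13],.476)
L=load('top'); print('bottle',px2w(L,100,225),px2w(L,115,232), px2w(L,130,235))
E
```

```text
clock: 12.95
ee_pos: [0.5953, -0.1097, 0.0145]
eef_rot: [[0.83, 0.557, 0.001], [0.557, -0.83, -0.001], [0.0, 0.001, -1.0]]
contact_force: [-1.2, 0.5, -1.3]
opening: 0.0229
clock: 13.78
ee_pos: [0.5989, -0.1107, 0.1417]
eef_rot: [[0.83, 0.557, 0.012], [0.557, -0.83, -0.004], [0.008, 0.01, -1.0]]
contact_force: [-0.6, -0.4, 0.1]
opening: 0.0428
shift [ 18.61 -30.23   1.01]
turn [ 1.400e-02  1.000e-03 -1.455e+00]
bottle [0.5000767  0.40732231 0.1852361 ] [0.48957743 0.39259517 0.13988253] [0.48855221 0.37896891 0.08425564]
```

```bash
python3 -m jog '[[1.5,-2.5,0,0,0,-0.12],[3,-5,0,0,0,-0.24],[4.6,-7.5,0,0,0,-0.36],[6.2,-10,0,0,0,-0.48],[7.7,-12.5,0,0,0,-0.6],[9.3,-15,0,0,0,-0.72],[10.8,-17.5,0,0,0,-0.84],[12.4,-20,0,0,0,-0.96],[14,-22.7,0.5,0,0,-1.08],[15.5,-25.2,1,0,0,-1.2],[17,-27.7,1,0.007,0,-1.32],[18.6,-30.2,1,0.014,0.001,-1.455],[18.6,-30.2,1,0.014,0.001,-1.455],[18.6,-30.2,1,0.014,0.001,-1.455],[18.6,-30.2,1,0.014,0.001,-1.455],[18.6,-30.2,1,0.014,0.001,-1.455]]'
python3 - <<'E'
from h import *
im,d,p=snap('wrist'); o=manip.get_obs(); print(o['ee_pos'],o['q'].round(2))
cv2.imwrite('pics/w6.png',cv2.resize(im[:,:,::-1],(784,588)))
E
```

```text
clock: 15.12
ee_pos: [0.585, 0.2425, 0.1297]
eef_rot: [[-0.456, 0.89, -0.001], [0.89, 0.456, -0.001], [-0.0, -0.001, -1.0]]
contact_force: [0.3, 0.2, 0.3]
opening: 0.0426
[0.58516318 0.24237146 0.12987909] [ 0.29  0.33  0.22  1.46 -0.    1.38]
```

View pics/w6.png

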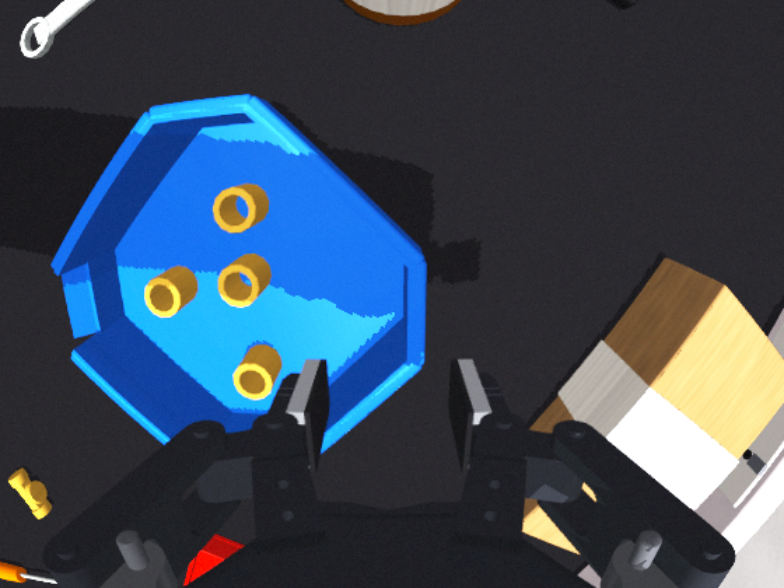

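Wrist view: the grip rim's outer edge runs from (425,262) to (424,362), with its inner edge at about x=406. All four sleeves stand in the tote, and a carton stands to the right at about (600,340).

```bash
python3 - <<'E'
from h import *
L=load('wrist')
g=lambda u,v,z:wpx(L,(u+.5)/1.4-.5,(v+.5)/1.4-.5,z)
a,b=g(425,262,.068),g(424,362,.068); m=(a+b)/2; e=a-b
print('outer',a.round(4),b.round(4),m.round(4),np.linalg.norm(e),np.degrees(np.arctan2(-e[0],e[1])))
i=(g(406,265,.068)+g(405,348,.068))/2; print('inner',i.round(4))
o=manip.get_obs(); T=o['eef_rot']
print('outer,inner in tool (x,y):',(T.T@(m-o['ee_pos'])).round(4),(T.T@(i-o['ee_pos'])).round(4))
l=(g(150,112,.068)+g(252,97,.068))/2
for q in [(665,262),(600,345),(640,390),(560,400),(545,430),(416,315),(400,315)]: print(q,wd(L,q[0]/1.4,q[1]/1.4))
E
```

```text
outer [0.5874 0.2765 0.068 ] [0.6115 0.2315 0.068 ] [0.5995 0.254  0.068 ] 0.05106761316913914 28.108751864501208
inner [0.5899 0.2526 0.068 ]
outer,inner in tool (x,y): [0.0039 0.0181 0.0619] [0.007  0.0089 0.0619]
(665, 262) [0.7467 0.3443 0.0057]
(600, 345) [0.737  0.2709 0.0037]
(640, 390) [0.7378 0.269  0.0653]
(560, 400) [0.732  0.2234 0.0082]
(545, 430) [0.73   0.202  0.0182]
(416, 315) [0.5964 0.2513 0.0669]
(400, 315) [0.6015 0.2279 0.0044]
```

```bash
python3 -m jog '[[0.4,1.35,0,0,0,-0.01],[0.4,1.35,2,0,0,-0.01],[0.4,1.35,4.5,0,0,-0.01],[0.4,1.35,7,0,0,-0.01],[0.4,1.35,8.6,0,0,-0.01],[0.4,1.35,9.1,0,0,-0.01],[0.4,1.35,9.1,0,0,-0.01],[0.4,1.35,9.1,0,0,-0.01]]' && python3 -m jog '[[0,0,0,0,0,0],[0,0,0,0,0,0],[0,0,0,0,0,0],[0,0,0,0,0,0],[0,0,0,0,0,0],[0,0,0,0,0,0],[0,0,0,0,0,0],[0,0,0,0,0,0]]' 0
```

```text
clock: 15.83
ee_pos: [0.5958, 0.2514, 0.0396]
eef_rot: [[-0.464, 0.886, 0.0], [0.886, 0.464, -0.0], [-0.0, 0.0, -1.0]]
contact_force: [0.4, -0.1, 1.3]
opening: 0.0423
clock: 16.5
ee_pos: [0.597, 0.2517, 0.0418]
eef_rot: [[-0.463, 0.886, 0.003], [0.886, 0.463, 0.0], [-0.001, 0.003, -1.0]]
contact_force: [0.4, -0.4, 7.2]
opening: 0.0078
```

Gripped (7.8 mm on the 9 mm rim). Next, the rows for tipping about the spout edge, which lies 199.5 mm behind the grip along tool y and 42 mm below the TCP.

```bash
python3 - <<'E'
import numpy as np
for d in range(1,33):
    t=np.radians(d); c,s=np.cos(t),np.sin(t)
    print(d,(100*np.array([.1995*(c-1)-.0418*s, -.1995*s-.0418*(c-1)])).round(2),(-t).round(3))
E
```

```text
1 [-0.08 -0.35] -0.017
2 [-0.16 -0.69] -0.035
3 [-0.25 -1.04] -0.052
4 [-0.34 -1.38] -0.07
5 [-0.44 -1.72] -0.087
6 [-0.55 -2.06] -0.105
7 [-0.66 -2.4 ] -0.122
8 [-0.78 -2.74] -0.14
9 [-0.9  -3.07] -0.157
10 [-1.03 -3.4 ] -0.175
11 [-1.16 -3.73] -0.192
12 [-1.31 -4.06] -0.209
13 [-1.45 -4.38] -0.227
14 [-1.6 -4.7] -0.244
15 [-1.76 -5.02] -0.262
16 [-1.92 -5.34] -0.279
17 [-2.09 -5.65] -0.297
18 [-2.27 -5.96] -0.314
19 [-2.45 -6.27] -0.332
20 [-2.63 -6.57] -0.349
21 [-2.82 -6.87] -0.367
22 [-3.02 -7.17] -0.384
23 [-3.22 -7.46] -0.401
24 [-3.42 -7.75] -0.419
25 [-3.64 -8.04] -0.436
26 [-3.85 -8.32] -0.454
27 [-4.07 -8.6 ] -0.471
28 [-4.3  -8.88] -0.489
29 [-4.53 -9.15] -0.506
30 [-4.76 -9.41] -0.524
31 [-5.   -9.68] -0.541
32 [-5.25 -9.94] -0.559
```

```bash
python3 -m jog '[[0,-0.08,-0.35,-0.017,0,0],[0,-0.16,-0.69,-0.035,0,0],[0,-0.25,-1.04,-0.052,0,0],[0,-0.34,-1.38,-0.07,0,0],[0,-0.44,-1.72,-0.087,0,0],[0,-0.55,-2.06,-0.105,0,0],[0,-0.66,-2.4,-0.122,0,0],[0,-0.78,-2.74,-0.14,0,0],[0,-0.9,-3.07,-0.157,0,0],[0,-1.03,-3.4,-0.175,0,0],[0,-1.16,-3.73,-0.192,0,0],[0,-1.31,-4.06,-0.209,0,0],[0,-1.31,-4.06,-0.209,0,0],[0,-1.31,-4.06,-0.209,0,0]]'
python3 - <<'E'
from h import *
o=manip.get_obs(); print({k:np.round(o[k],3) for k in ('q','ee_pos','contact_force','moment')}, np.degrees(np.arcsin(o['eef_rot'][2,1])))
E
```

```text
clock: 17.67
ee_pos: [0.585, 0.2454, 0.0826]
eef_rot: [[-0.463, 0.866, 0.188], [0.886, 0.453, 0.096], [-0.001, 0.211, -0.977]]
contact_force: [1.5, 1.7, -0.8]
opening: 0.0074
{'q': array([ 0.27 ,  0.123, -0.136,  1.103,  0.043,  1.364]), 'ee_pos': array([0.585, 0.245, 0.083]), 'contact_force': array([ 1.539,  1.668, -0.763]), 'moment': array([-0.054,  0.194,  0.032])} 12.179956166662047
```

```bash
python3 -m jog '[[0,-0.08,-0.35,-0.017,0,0],[0,-0.16,-0.69,-0.035,0,0],[0,-0.25,-1.04,-0.052,0,0],[0,-0.34,-1.38,-0.07,0,0],[0,-0.44,-1.72,-0.087,0,0],[0,-0.55,-2.06,-0.105,0,0],[0,-0.66,-2.4,-0.122,0,0],[0,-0.78,-2.74,-0.14,0,0],[0,-0.9,-3.07,-0.157,0,0],[0,-1.03,-3.4,-0.175,0,0],[0,-1.16,-3.73,-0.192,0,0],[0,-1.31,-4.06,-0.209,0,0],[0,-1.45,-4.38,-0.227,0,0],[0,-1.6,-4.7,-0.244,0,0],[0,-1.76,-5.02,-0.262,0,0],[0,-1.92,-5.34,-0.279,0,0],[0,-2.09,-5.65,-0.297,0,0],[0,-2.27,-5.96,-0.314,0,0],[0,-2.45,-6.27,-0.332,0,0],[0,-2.45,-6.27,-0.332,0,0]]' && python3 -m jog '[[0,0,0,0,0,0],[0,0,0,0,0,0],[0,0,0,0,0,0],[0,0,0,0,0,0],[0,0,0,0,0,0],[0,0,0,0,0,0]]'
python3 - <<'E'
from h import *
o=manip.get_obs(); print({k:np.round(o[k],3) for k in ('q','ee_pos','contact_force','moment','joint_vel')}, np.degrees(np.arcsin(o['eef_rot'][2,1])))
im,d,p=snap('wrist'); a=cv2.resize(im,(400,300))
im2,d2,p2=snap('scene'); b=cv2.resize(im2[140:290,190:390],(400,300),interpolation=cv2.INTER_CUBIC)
im3,_,_=snap('top'); c=cv2.resize(im3[160:310,130:330],(400,300),interpolation=cv2.INTER_CUBIC)
e=cv2.resize(im3[150:300,270:470],(400,300),interpolation=cv2.INTER_CUBIC)
cv2.imwrite('pics/tip.png',np.vstack([np.hstack([a,b]),np.hstack([c,e])])[:,:,::-1])
E
```

```text
clock: 19.33
ee_pos: [0.5518, 0.2281, 0.1397]
eef_rot: [[-0.463, 0.756, 0.462], [0.886, 0.396, 0.24], [-0.002, 0.52, -0.854]]
contact_force: [0.2, -0.8, 2.4]
opening: 0.0076
clock: 19.83
ee_pos: [0.552, 0.2282, 0.1396]
eef_rot: [[-0.463, 0.756, 0.462], [0.886, 0.396, 0.24], [-0.002, 0.52, -0.854]]
contact_force: [-1.3, -0.1, 1.8]
opening: 0.0078
{'q': array([ 0.205, -0.331, -0.544,  0.827,  0.141,  1.332]), 'ee_pos': array([0.552, 0.228, 0.14 ]), 'contact_force': array([-1.306, -0.137,  1.818]), 'moment': array([-0.454,  1.104, -0.026]), 'joint_vel': array([ 0.   , -0.001, -0.002, -0.001,  0.   , -0.001])} 31.344999558712985
```

View pics/tip.png

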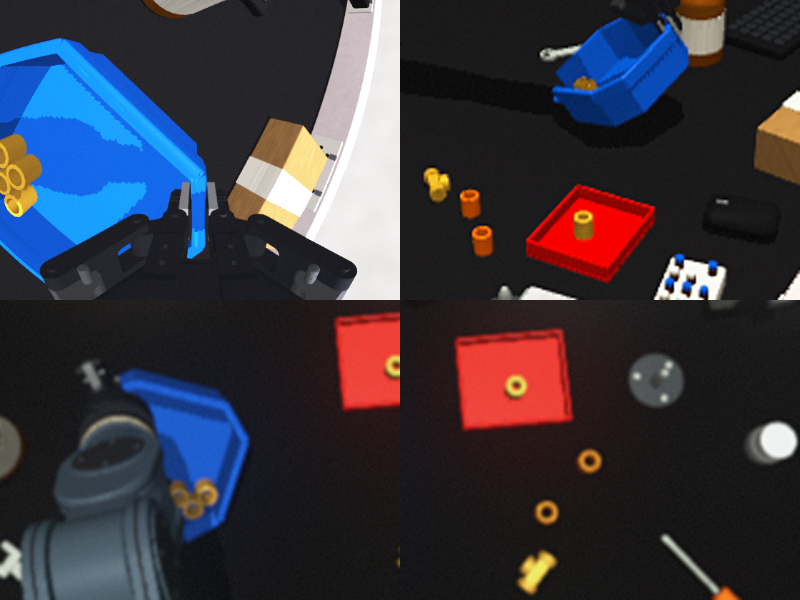

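All four sleeves have bunched up toward the spout. The reject sleeve stands in the tray and the bystanders have not moved. I'll look closer at the spout corner.

```bash
python3 - <<'E'
from h import *
w=load('wrist')['im'][150:330,0:140]; t=load('top')['im'][225:285,205:260]; s=load('scene')['im'][165:205,260:330]
f=lambda i:cv2.resize(np.clip(i.astype(float)*1.3,0,255).astype(np.uint8),None,fx=450/i.shape[0],fy=450/i.shape[0],interpolation=cv2.INTER_CUBIC)
o=np.hstack([f(w),f(t)])
cv2.imwrite('pics/corner.png',o[:,:,::-1])
E
```

```text
(no output)
```

View pics/corner.png

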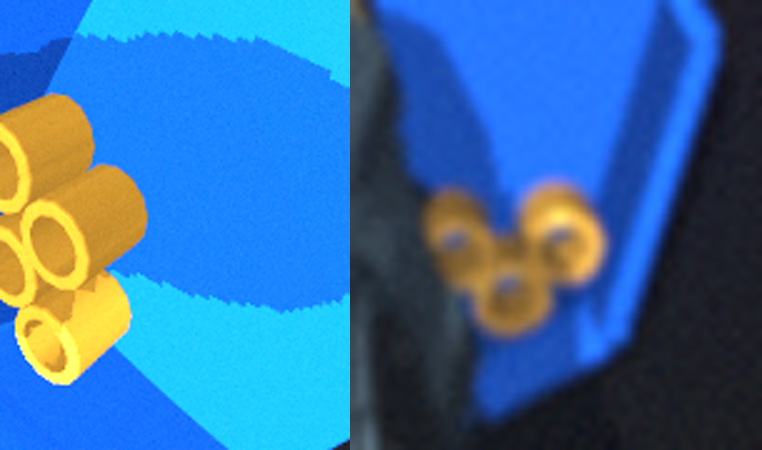

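```bash
python3 - <<'E'
from h import *
L=load('wrist'); o=manip.get_obs(); T=o['eef_rot']
def tt(P): q=T.T@(P-o['ee_pos']); return np.array([q[1]+.0975,q[0],.0418-q[2]])
C0=-L['R'].T@L['t']; 
def plane(u,v,h=.035):
    far=wpx(L,u,v,0.); a,b=tt(C0),tt(far); return (a+(b-a)*(a[2]-h)/(a[2]-b[2])).round(4)
for n,u,v in [('back',58/2.5,150+243/2.5),('front',2/2.5,150+268/2.5),('right',45/2.5,150+345/2.5),('left',0,150+170/2.5)]:
    print(n,plane(u,v))
S=load('top'); C1=-S['R'].T@S['t']
for n,u,v in [('right',562,250),('front',512,300),('left',455,250)]:
    u,v=205+(u-350)/7.5,225+v/7.5; a,b=tt(C1),tt(px2w(S,u,v,0.)); print('top',n,(a+(b-a)*(a[2]-.035)/(a[2]-b[2])).round(4))
E
```

```text
back [-0.0652  0.006   0.035 ]
front [-0.0935 -0.0033  0.035 ]
right [-0.0846 -0.0266  0.035 ]
left [-0.0825  0.0256  0.035 ]
top right [-0.0881 -0.0273  0.035 ]
top front [-0.0953 -0.0042  0.035 ]
top left [-0.069   0.0031  0.035 ]
```

The packing is tight: three sleeves abreast at the spout wall (x about -85 to -90 mm, y about -27, -3 and +26 mm) and one directly behind. I'll hand in.

```bash
python3 -c "
from h import *
o=manip.get_obs(); print(o['clock'],o['ee_pos'],o['contact_force'],o['opening'])
print(manip.hand_in())"
```

```text
19.9833 [0.55190222 0.2281711  0.13958553] [-0.9465638  -0.64171313  2.72548261] 0.007853204521060022
the job is handed in; nothing more can be done
None
```

The job is done and handed in at about 20 s of the 72 s allowed.

- **Gauging:** The wide-bore sleeve slid right down the gauge pin to the base. Its top read 41.5 mm above the bench, where 42 mm is fully down. I did not try the other sleeve on the pin, because its bore was visibly narrower and the first one had already fitted.
- **Placing:** The sleeve that fits went into the blue tote with the three others, and the other one stands in the red reject tray.
- **Tipping:** I took the tote's rim at the corner opposite the spout and tipped it about its spout edge to 31.3°. The arm is at rest and still gripping, with the rim reading 7.8 mm between the pads. The force on the tool is about 2–3 N upward, so the tote is pressed lightly on the bench rather than hanging from the grip.
- **Final checks:** The last pictures show all four sleeves packed in the spout corner, three abreast at the spout wall and one right behind. The bystanders in view had not moved.
- **Disagreements:** Position estimates from the top and wrist cameras differed by 2–5 mm; I averaged them or looked again from close by. In the last check, the far-left sleeve was hidden from the top camera and cut off at the edge of the wrist picture, so its position is only roughly known.

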